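# Candle a goose egg on the hinged chute

## Task

Candle the goose egg: raise the hinged chute by its springy lift bar so that the egg rolls from the lower pad onto the clear floor over the lamp, and keep it at rest there, centred over the lamp's round window, for five full seconds. Then let it roll on past the hinge into the nest until it lies against the nest's pad, and lower the chute gently all the way back onto its rest block and let go of the bar. Move the egg only by tilting the chute, never touch it, never let it roll faster than 0.4 m/s, and leave the other things on the table alone.

Things in the scene. Friction and masses are not known exactly. Their poses are not given: they have to be found in the camera images.
- stand: Fixed wooden egg-candling stand, base board 150 x 600 x 18 mm lying on the table. Origin: on the table, at mid-width. It is level and differs only in place and yaw. Its y axis runs along the chute, from the handle bar (y = -292 mm) to the hinge (y = +170) and on into the nest (pad at y = +259); x points across, z up. Wooden hinge cheeks at x = +-66 mm reach 143 mm high.
- hinge (a point): On the chute's hinge axis at mid-width, at the height of the chute's floor: 120 mm above the table. The axis is level and lies along the stand's x; this point has the stand's axes. The floor runs on over the hinge into the nest without a step (3 mm gap).
- chute (a joint): Tilt of the chute, rad. 0: lies on its rest block, sloping 0.12 down to the bar. 0.12: floor level. 0.30: upper stop, sloping 0.18 down to the nest. Raising the bar increases it; let go, it falls to 0. Chute 0.8 kg (+-30 %), mass centre 210 mm from the hinge. Clear floor 100 mm wide between 22 mm sides, 360 mm from hinge to the low-end pad.
- bar_mid (a point): Middle of the lift bar: round steel, 14 mm thick, 105 mm long, parallel to the hinge axis, on two springy strips beyond the chute's low end. Unloaded it is 460 mm from the hinge along the floor, 45 mm above the floor plane (109 mm above the table at rest). Carrying the chute, the strips bend: 170 N/m at the bar, about 20 mm. Pinched from above across its length, it turns in the pads.
- egg: Goose egg, 86 mm long, 58 mm thick, 0.15 kg (+-30 %), lying across the chute. Origin at its middle, 29 mm above the floor it rolls on. At the start it rests against the low-end pad, 331 mm from the hinge. It rolls like a solid ball: on a slope of a rad it gains 7.0 x (a - c) m/s each second and stops on slopes below c; c is its rolling resistance, about 0.017 rad.
- nest_rest (a point): Where the middle of the egg is when it lies against the nest's pad: 60 mm past the hinge, 146 mm above the table. The nest is a fixed aluminium trough, 96 mm wide inside, its floor sloping 0.05 rad down from the hinge to a black rubber pad that closes it, so the egg stays there.
- lamp: Candling lamp under the chute: black upright cylinder 56 mm wide with a cream round window on top, on a steel cross bar whose two black thumb screws stick out at the sides of the base board. Fixed during the job; its place along the chute differs each time (60 to 180 mm from the hinge). Origin: centre of its underside, 18 mm above the table.
- lamp_window (a point): Centre of the lamp's round window, 40 mm across, at mid-width of the chute, 64 mm above the table, seen through the clear floor. The egg is candled while its middle is above this window.
- mug: Bystander: blue mug, 80 mm wide, 90 mm high, upright. Origin: centre of its underside.
- brush: Bystander: egg brush 190 mm long, lying. Origin: near its middle, underside.
- soap: Bystander: bottle 64 mm wide, 190 mm high, upright. Origin: centre of its underside.
- jar: Bystander: glass jar 72 mm wide, 100 mm high, upright. Origin: centre of its underside.
- bowl: Bystander: steel bowl 150 mm wide, 60 mm high. Origin: centre of its underside.
There are look-alikes about, which are no part of the job. What is shaped like the egg but pink or yellow is not meant.

How it is judged:
By the outcome, as a careful person would: the job done as asked, in the order asked, and still so for the second after the job is handed in, with the robot touching nothing.
It also fails if it takes over 67 s, if anything falls off the work surface, if the arm or the gripper's body presses on something with over 40 N, if the wrist force passes 120 N, or if a joint passes its speed limit or range.

## Robot

A 6-joint arm with a two-finger parallel gripper is mounted at the origin on the work surface. World frame = base frame: x ahead of the robot, y to its left, z up, the work surface at z = 0. Lengths are in m, angles in rad, forces in N, time in s.
With the tool pointing down it reaches from about 0.225 to 0.875 m from the base axis. Payload 3.4 kg.
Tool frame: the origin (TCP) lies between the finger pads; the fingertips stand 14 mm ahead of it and the grasp point (between the pads) lies 5 mm behind it; z points along the fingers, y is the direction in which the jaws open and shut (so a half turn about z gives the same grasp; the last joint's range is limited). The gripper opens to 85 mm and grips with 20 to 120 N. Pads are 22 mm wide; open, the fingers measure 114 mm over their backs; the gripper's body (76 mm by 85 mm) begins 54 mm behind the grasp point. The pads swing forward as they close: fully open they stand 13 mm farther back than shut.
Start: joints at [1.086, 0.276, 1.505, -0, 1.361, -0.121], TCP at [0.205, 0.537, 0.245] pointing down, gripper open.
Joint ranges: [-2.89, 2.89], [-0.75, 2.08], [0.22, 2.7], [-1.18, 4.32], [0.11, 2.71], [-2.7, 2.7]. Speed limits (rad/s): [2.57, 2.57, 3.14, 3.14, 3.14, 3.14].

## Interface

Orientations are given as a unit quaternion [w, x, y, z].
In Python, from rig import manip, get_image, job gives the robot as it stands. The module is installed in compiled form; this text tells all that it offers.
- The arm moves only by the tool step_arm, never from a script. Its argument "moves" is one flat list of numbers, 5 for each row, row after row: the shift along the tool's x, y, z as a fraction of full scale, then the turn about the tool's z as a fraction of full scale, then the gripper's target within -1 to 1 (shut at 1, half-way at 0, fully open at -1). In form: [dx, dy, dz, twist, hand, dx, dy, dz, twist, hand, ...]. A call has 1 to 5 rows; each row is the pose to reach, as a shift and turn from the pose commanded when the call began, along the tool's axes at that moment, turning the shorter way round; what a row does not reach only later rows make up. Full scale, the value 1, is 500 mm for a shift and pi rad for a turn. A row lasts 1/10 s, in which the tool goes at most 50 mm and 8.59 degrees, less where a joint would pass 70% of its speed; a pose out of reach is approached as far as the arm can. A call with a number of a shift or a turn outside -1 to 1 is refused whole. A call with a gripper value outside its range is refused whole. The fingers move at their own pace and stop on an object; "force" is the grip in N (left out, the last holds). Time passes only in rows, so rows that repeat a pose let the fingers close. It gives the time, the measured TCP pose, the force and the opening at its end, in the units of the state.
- manip.get_state(): the state, without advancing time (a new reading comes with each control period).
- get_image(name): name is "scene" or "top" or "wrist"; returns a dict with "frame" (384x512x3 uint8, blue, green, red), "fx", "fy", "cx", "cy" (pixels), "k1" (the pictures are not rectified: a ray, as slopes to the right and down, at radius r is drawn at 1 + k1 r^2 times it, then the intrinsics apply), "rvec" (rotation vector, rad) and "tvec" (3), from world to camera coordinates, as OpenCV has them; the wrist camera has in their place "T_tool_cam" (4x4, takes a point from camera to tool coordinates, whose origin is the TCP and whose axes are the flange's). Camera axes: x right, y down, z forward; pixel columns grow to the right and rows downward; lengths in m; the calibration is good to about 2 mm. A picture is of the moment at which its call begins: read the wrist's pose just before it. There is no depth.
- job.sign_off(): hands the job in, once; it reports no verdict.
The state is a dict: "clock": time; "qpos": joint angles; "qd": joint speeds; "effort": joint torques, N m; "position": TCP position; "ee_rot": TCP orientation; "contact_force": force on the tool from outside, world axes, zero at the start; "moment": the same for the moment, N m; "width": finger opening in m.
Only numpy, scipy, OpenCV 4.12 (cv2) and the standard library are available. Lean on these libraries where they do the work, as an engineer would, in place of code of your own. Each camera call takes 0.05 s, during which the arm holds its last target. There are 200 camera calls.

## Working session

There is one attempt and no reset: what is moved stays moved. The work goes in short steps, Python scripts to look and compute and a tool call to move; the robot and the scene stay as the last step left them, time stands still between calls to the robot, and variables do not carry over. Pictures are saved under pics/ and viewed, about 8 in all and at most 12, crops included, and the job is handed in when it is done.

Besides the shell and the picture viewer there is one more tool, called after "Emit:" by a JSON object that holds its "fn" and its "kwargs". step_arm: Moves the arm, as the interface text tells. Its arguments: {"type":"object","properties":{"moves":{"type":"array","items":{"type":"number","minimum":-1,"maximum":1}},"force":{"type":"number"}},"required":["moves"]}

```bash
mkdir -p pics
cat > h.py <<'E'
import numpy as np, cv2
from rig import manip, get_image, job
from scipy.spatial.transform import Rotation as R
def cam(d, st=None):
    if 'rvec' in d:
        Rm=cv2.Rodrigues(np.array(d['rvec'],float))[0]; t=np.array(d['tvec'],float).ravel()
        return Rm.T, -Rm.T@t
    q=st['ee_rot']; Rt=R.from_quat([q[1],q[2],q[3],q[0]]).as_matrix()
    T=np.array(d['T_tool_cam']); return Rt@T[:3,:3], Rt@T[:3,3]+np.array(st['position'])
def ray(d,u,v,st=None):
    x=(u-d['cx'])/d['fx']; y=(v-d['cy'])/d['fy']; a=x;b=y
    for _ in range(20):
        s=1+d['k1']*(a*a+b*b); a,b=x/s,y/s
    Rm,c=cam(d,st); return c, Rm@np.array([a,b,1.])
def onz(d,u,v,z,st=None):
    c,r=ray(d,u,v,st); return c+r*(z-c[2])/r[2]
def proj(d,P,st=None):
    Rm,c=cam(d,st); p=Rm.T@(np.array(P)-c); a,b=p[0]/p[2],p[1]/p[2]; s=1+d['k1']*(a*a+b*b)
    return np.array([d['fx']*a*s+d['cx'], d['fy']*b*s+d['cy']])
E
python3 - <<'E'
from h import *
import pickle
st=manip.get_state(); print(st)
D={n:get_image(n) for n in('scene','top')}
pickle.dump(D,open('d0.pkl','wb'))
for n,d in D.items():
    print(n,d['fx'],cam(d)[1])
    cv2.imwrite(f'pics/{n}0.png',cv2.resize(d['frame'],(800,600),interpolation=cv2.INTER_CUBIC))
E
```

```text
{'clock': 0.0, 'qpos': array([ 1.08604706e+00,  2.76600859e-01,  1.50613385e+00,  3.57203260e-05,
        1.36069920e+00, -1.20987478e-01]), 'qd': array([-0.00082862,  0.00312583,  0.00057962, -0.00180943, -0.00066898,
       -0.0008324 ]), 'effort': array([ 3.96612040e-05, -4.16772795e+01, -2.45806700e+01,  1.57667187e-04,
        1.13140073e-02,  8.61335195e-06]), 'position': array([0.20433213, 0.53693322, 0.24443606]), 'ee_rot': array([-2.91255889e-04,  1.80883363e-01,  9.83504124e-01, -8.73519789e-04]), 'contact_force': array([-0.67767442, -0.21057198,  0.6044404 ]), 'moment': array([-0.00214855, -0.02159378, -0.00274796]), 'width': 0.08568029271568695}
scene 454.83451924818104 [ 1.05278334 -0.7512841   0.88574093]
top 435.16674784457695 [0.40638202 0.09757625 1.47065278]
```

View pics/top0.png

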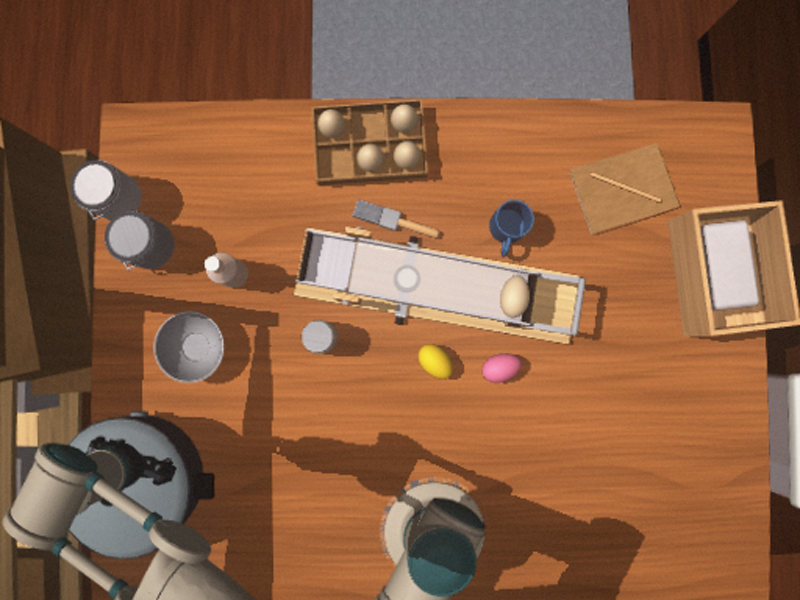

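View pics/scene0.png

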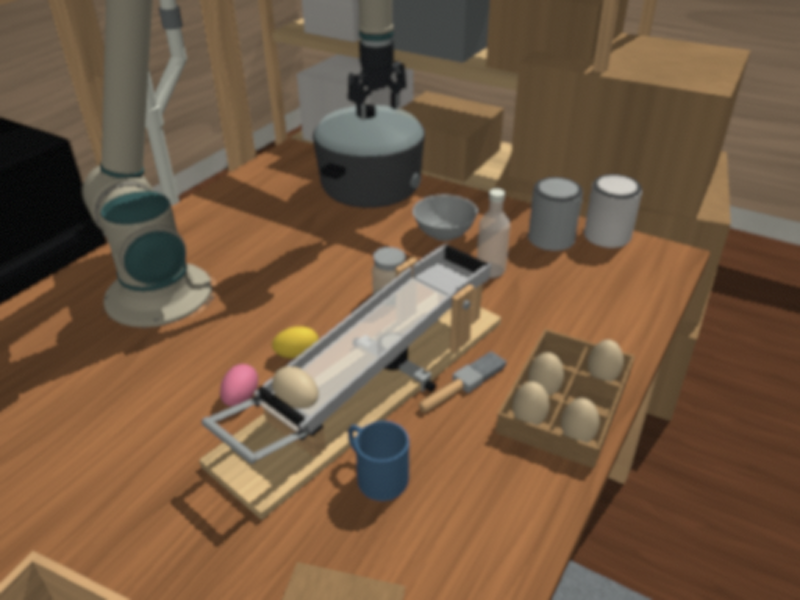

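The top view shows the stand with its bar at right, around (578,306). The goose egg is at (515,296) and the lamp window at (407,279). The nest is at left (330,262), with the hinge cheeks at (357,231) and (345,298). There are three kinds of egg-shaped things:
- **Cream egg in the chute (515,296):** this is the one meant. It is on the chute against the low-end pad.
- **Yellow (435,361) and pink (501,368):** decoys.
- **Eggs in the box (315-425,100-185):** not in the chute.

Next is one enlarged crop to confirm and measure.

Run:
```python
from h import *
import pickle
d=pickle.load(open('d0.pkl','rb'))['top']
c=d['frame'][140:225,185:385]
cv2.imwrite('pics/crop1.png',cv2.resize(c,None,fx=4,fy=4,interpolation=cv2.INTER_CUBIC))
```

```text
(no output)
```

View pics/crop1.png

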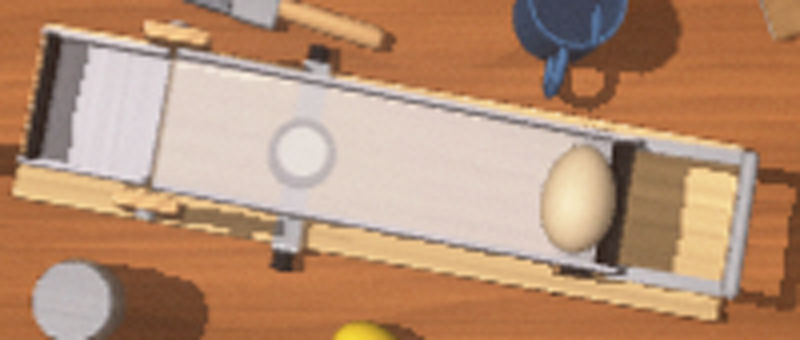

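The crop confirms the cream egg at (578,198) against the black pad. It also shows the window at (302,152), the hinge gap running (170,58)–(152,185), and the bar running (748,155)–(732,292).

Run:
```python
from h import *
import pickle
D=pickle.load(open('d0.pkl','rb'));d=D['top']
f=lambda x,y,z: onz(d,185+(x+.5)/4-.5,140+(y+.5)/4-.5,z)
h1,h2=f(170,58,.12),f(152,185,.12); b1,b2=f(748,155,.109),f(732,292,.109)
w=f(302,152,.064); e=f(578,198,.12-.04+.029)
s1,s2=f(322,55,.03),f(283,260,.03)
h=(h1+h2)/2;b=(b1+b2)/2
print('h',h,'b',b,np.linalg.norm((h-b)[:2]),'w',w,'e',e,'barlen',np.linalg.norm(b1-b2))
yd=(h-e)[:2]; 
for n,q in(('hb',(h-b)[:2]),('wb',(w-b)[:2]),('eb',(e-b)[:2]),('he',yd),('bar x',(b1-b2)[:2]@np.array([[0,1],[-1,0]])),('screws',(s1-s2)[:2]@np.array([[0,1],[-1,0]]))): print(n,np.degrees(np.arctan2(q[1],q[0])),np.linalg.norm(q))
u=(w-b)[:2]/np.linalg.norm((w-b)[:2]); print('wx from hinge along',(h-w)[:2]@u,'e',(h-e)[:2]@u)
s=D['scene']
for P in(h1,h2,b1,b2,w,e): print(proj(s,P)*800/512)
```

```text
h [0.55781403 0.1691791  0.12      ] b [ 0.47596324 -0.28686011  0.109     ] 0.4633263558967675 w [0.53841475 0.05769542 0.064     ] e [ 0.49675907 -0.15804598  0.109     ] barlen 0.10935083696858357
hb 79.82478157080503 0.4633263558967675
wb 79.7265376912454 0.35016953264957573
eb 80.82926261662338 0.13048197362014125
he 79.43105403743506 0.33287229326338463
bar x 81.6531116178818 0.10935083696858357
screws 78.84016674947956 0.1742761336622213
wx from hinge along 0.11315614212873863 e 0.3328678666830908
[455.870892   296.84315812]
[411.76284564 276.41809752]
[254.37537663 455.74527543]
[204.8477812  419.32500274]
[392.59126328 340.62057662]
[296.07661197 387.75755418]
```

Emit:
{"fn": "step_arm", "kwargs": {"moves": [-0.063,-0.078,0,0,-1,-0.126,-0.155,0,0,-1,-0.189,-0.233,0,0,-1,-0.252,-0.31,0,0,-1,-0.315,-0.388,0,0,-1], "force": 30}}

```text
clock: 0.6
position: [0.2827, 0.2982, 0.245]
ee_rot: [0.0, 0.18, 0.984, -0.0]
contact_force: [2.0, 0.1, -0.2]
width: 0.0851
```

Emit:
{"fn": "step_arm", "kwargs": {"moves": [-0.063,-0.078,0,0,-1,-0.126,-0.155,0,0,-1,-0.189,-0.233,0,0,-1,-0.252,-0.31,0,0,-1,-0.315,-0.388,0,0,-1]}}

```text
clock: 1.1
position: [0.3608, 0.0611, 0.2453]
ee_rot: [0.0, 0.181, 0.984, 0.0]
contact_force: [1.3, 0.9, 0.9]
width: 0.0853
```

Emit:
{"fn": "step_arm", "kwargs": {"moves": [-0.063,-0.078,0,0,-1,-0.126,-0.155,0,0,-1,-0.189,-0.233,0,0,-1,-0.252,-0.31,0,0,-1,-0.315,-0.388,0,0,-1]}}

```text
clock: 1.6
position: [0.4389, -0.1763, 0.245]
ee_rot: [-0.0, 0.181, 0.983, 0.0]
contact_force: [0.6, 0.4, 0.3]
width: 0.0854
```

Emit:
{"fn": "step_arm", "kwargs": {"moves": [-0.06,-0.073,0.0,-0.03,-1,-0.11,-0.135,0.04,-0.059,-1,-0.148,-0.18,0.08,-0.059,-1,-0.148,-0.18,0.11,-0.059,-1,-0.148,-0.18,0.11,-0.059,-1]}}

```text
clock: 2.1
position: [0.4746, -0.2844, 0.1872]
ee_rot: [-0.003, 0.09, 0.996, 0.002]
contact_force: [-1.2, 0.5, -1.1]
width: 0.0852
```

Run:
```python
from h import *
import pickle
st=manip.get_state(); d=get_image('wrist'); print(st['position'],st['ee_rot'],st['contact_force'],st['clock'])
pickle.dump((st,d),open('w1.pkl','wb'))
im=d['frame'].copy()
cv2.circle(im,tuple(int(x) for x in proj(d,[.476,-.287,.109],st)),3,(0,0,255),1)
cv2.imwrite('pics/w1.png',im)
```

```text
[ 0.47455086 -0.28444841  0.18718483] [-0.00283903  0.0898611   0.99594834  0.00195388] [-1.21644902  0.54081019 -1.06827049] 2.1
```

View pics/w1.png

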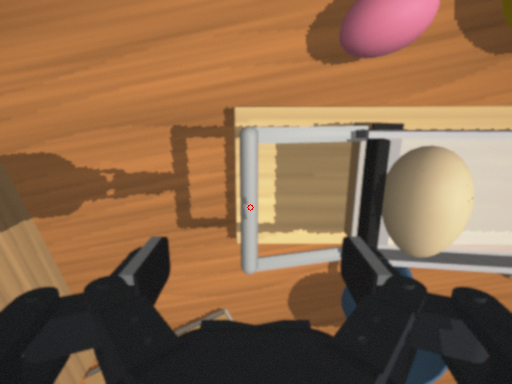

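The bar runs vertically through (250,130)–(250,270), about 3 mm from the predicted mark and centred between the fingers. The egg is at (428,200). Going down to grasp.

Emit:
{"fn": "step_arm", "kwargs": {"moves": [0,0,0.06,0,-1,0,0,0.12,0,-1,0,0,0.172,0,-1,0,0,0.172,0,-1,0,0,0.172,0,-1], "force": 30}}

```text
clock: 2.65
position: [0.4766, -0.2844, 0.1055]
ee_rot: [0.0, 0.089, 0.996, -0.0]
contact_force: [0.2, -0.7, -0.0]
width: 0.0854
```

Emit:
{"fn": "step_arm", "kwargs": {"moves": [0,0,0,0,1,0,0,0,0,1,0,0,0,0,1,0,0,0,0,1,0,0,0,0,1]}}

```text
clock: 3.15
position: [0.4758, -0.2891, 0.1055]
ee_rot: [0.0, 0.088, 0.996, -0.005]
contact_force: [-6.9, -11.8, 3.1]
width: 0.013
```

Emit:
{"fn": "step_arm", "kwargs": {"moves": [0,0,0,0,1,0,0,0,0,1,0,0,0,0,1]}}

```text
clock: 3.45
position: [0.4757, -0.289, 0.1054]
ee_rot: [0.0, 0.088, 0.996, -0.004]
contact_force: [-3.7, -9.0, 2.6]
width: 0.013
```

```bash
cat > look.py <<'E'
from h import *
import sys
H=np.array([.558,.169]); Y=np.array([np.cos(np.radians(79.7)),np.sin(np.radians(79.7))]); X=np.array([Y[1],-Y[0]])
def W(x,y,z): # stand coords rel. hinge, y toward nest
    return np.array([*(H+X*x+Y*y),z])
def egg(d,tilt):
    """distance from hinge (positive toward bar) of egg middle, top view"""
    hsv=cv2.cvtColor(d['frame'],cv2.COLOR_BGR2HSV)
    poly=np.array([proj(d,W(x,y,.14)) for x,y in((-.05,.1),(.05,.1),(.05,-.36),(-.05,-.36))]).astype(np.int32)
    m=np.zeros(hsv.shape[:2],np.uint8); cv2.fillPoly(m,[poly],255)
    k=cv2.inRange(hsv,(10,55,120),(32,255,255))&m
    k=cv2.morphologyEx(k,cv2.MORPH_OPEN,np.ones((3,3)))
    n,l,s,c=cv2.connectedComponentsWithStats(k)
    if n<2: return None
    i=1+np.argmax(s[1:,4]); u,v=s[i,0]+s[i,2]/2-.5,s[i,1]+s[i,3]/2-.5
    u,v=c[i]; r=.2
    for _ in range(5):
        z=.12+.029+r*np.sin(tilt-.12) if r>0 else .149+.05*r
        p=onz(d,u,v,z); r=-(p[:2]-H)@Y
    return round(r*1000,1),round((p[:2]-H)@X*1000,1),int(s[i,4]),(s[i,:4]).tolist(),round(d['fx'],0)
E
python3 - <<'E'
from look import *
st=manip.get_state(); a=get_image('top');b=get_image('scene'); print(st['position'],st['contact_force'],st['width'],st['clock'])
print(egg(a,0))
f=lambda d,x,y,w,h:cv2.resize(d['frame'][y:y+h,x:x+w],None,fx=4,fy=4,interpolation=cv2.INTER_CUBIC)
cv2.imwrite('pics/g1.png',np.vstack([f(b,110,170,200,80),f(a,185,145,200,70)]))
# predicted side end corners in scene
for t in(0,.12,.18): print(t,[proj(b,W(.05,-.36*np.cos(t-.12)-.022*0,.12+.36*np.sin(t-.12)+.022)).round(1)])
E
```

```text
[ 0.4756908  -0.28902875  0.1053908 ] [-3.73665922 -8.96246952  2.60811654] 0.012952372346595352 3.45
(np.float64(332.0), np.float64(-3.0), 370, [320, 177, 18, 26], 435.0)
0 [array([196.8, 267.1])]
0.12 [array([194.4, 254.6])]
0.18 [array([193.7, 247.6])]
```

View pics/g1.png

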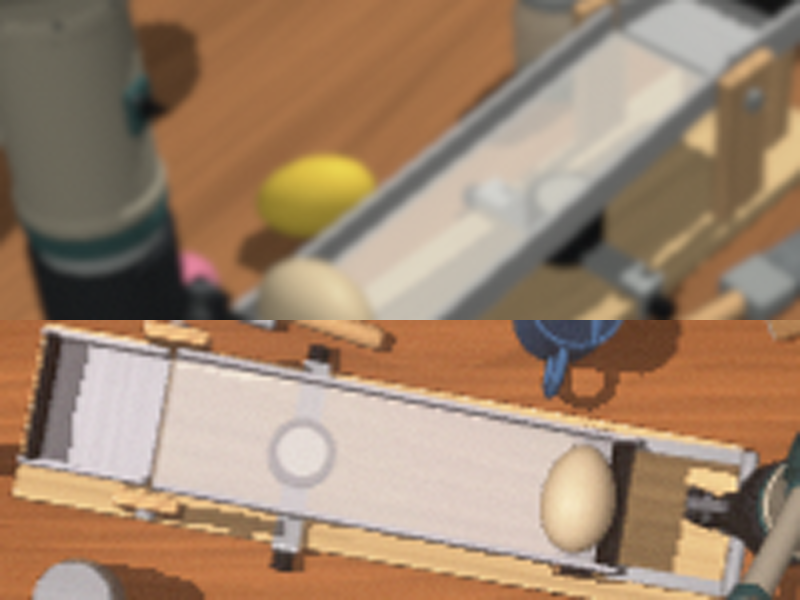

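Emit:
{"fn": "step_arm", "kwargs": {"moves": [0,-0.009,0,0,1,0,-0.009,-0.01,0,1,0,-0.009,-0.025,0,1,0,-0.009,-0.04,0,1,0,-0.009,-0.055,0,1]}}

```text
clock: 4.05
position: [0.4756, -0.2884, 0.1321]
ee_rot: [0.0, 0.089, 0.996, 0.001]
contact_force: [4.1, 2.6, -4.4]
width: 0.0124
```

Emit:
{"fn": "step_arm", "kwargs": {"moves": [0,0,-0.015,0,1,0,0.001,-0.035,0,1,0,0.002,-0.055,0,1,0,0.003,-0.065,0,1,0,0.004,-0.07,0,1]}}

```text
clock: 4.55
position: [0.4758, -0.2869, 0.1677]
ee_rot: [0.0, 0.089, 0.996, 0.0]
contact_force: [3.6, 3.6, -5.4]
width: 0.0128
```

Emit:
{"fn": "step_arm", "kwargs": {"moves": [0,0,0,0,1,0,0,0,0,1,0,0,0,0,1]}}

```text
clock: 4.85
position: [0.4758, -0.287, 0.1665]
ee_rot: [0.0, 0.089, 0.996, 0.0]
contact_force: [4.5, 3.5, -4.9]
width: 0.0127
```

Run:
```python
from look import *
import pickle
st=manip.get_state(); a=get_image('top');b=get_image('scene'); print(st['position'],st['contact_force'],st['clock'])
pickle.dump((a,b),open('l1.pkl','wb'))
print(egg(a,.08))
f=lambda d,x,y,w,h:cv2.resize(d['frame'][y:y+h,x:x+w],None,fx=6,fy=6,interpolation=cv2.INTER_CUBIC)
im=b['frame'].copy()
cv2.imwrite('pics/l1.png',f(b,150,180,130,100))
for t in(0,.06,.12,.18): print(t,[proj(b,W(.05,-r*np.cos(t-.12)+.022*np.sin(t-.12),.12-0+r*np.sin(t-.12)+.022)).round(1) for r in (.36,.3,.15,0)])
```

```text
[ 0.47584441 -0.28695458  0.16654793] [ 4.46439315  3.45034659 -4.92244396] 4.85
(np.float64(333.5), np.float64(-1.1), 399, [322, 175, 19, 27], 435.0)
0 [array([196. , 267.7]), array([214.1, 251.8]), array([255.1, 215.8]), array([291. , 184.4])]
0.06 [array([195. , 261.4]), array([213.5, 246.5]), array([255.2, 213.1]), array([291.3, 184.2])]
0.12 [array([194.4, 254.6]), array([213.3, 240.8]), array([255.5, 210.2]), array([291.6, 184. ])]
0.18 [array([194.1, 247.3]), array([213.4, 234.8]), array([255.8, 207.2]), array([291.9, 183.7])]
```

View pics/l1.png

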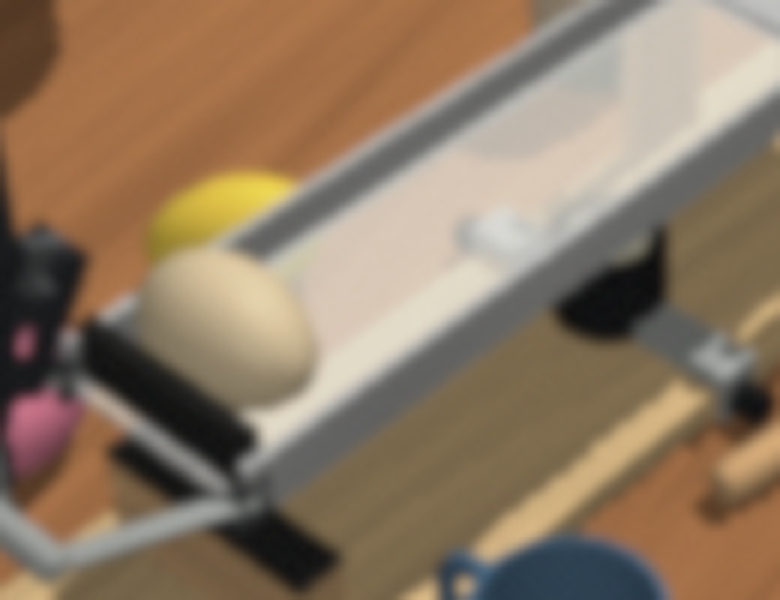

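The chute is off its block. The pad is at crop (165,385) and the egg still lies against it. I'll measure tilt from the black pad's shift in the scene view relative to the rest picture.

```bash
cat >> look.py <<'E'
import pickle
D0=pickle.load(open('d0.pkl','rb'))['scene']
def padp(d,t): return proj(d,W(0,-.362*np.cos(t-.12)+.012*np.sin(t-.12),.12+.362*np.sin(t-.12)+.012))
def tilt(d):
    p=padp(D0,0).astype(int); x0,x1,y0,y1=p[0]-17,p[0]+18,p[1]-15,p[1]+15
    g=cv2.cvtColor(D0['frame'],cv2.COLOR_BGR2GRAY); T=g[y0:y1,x0:x1]
    k=(T<55).astype(np.uint8); n,l,s,c=cv2.connectedComponentsWithStats(k); i=1+np.argmax(s[1:,4])
    m=cv2.dilate((l==i).astype(np.uint8),np.ones((3,3)))
    G=cv2.cvtColor(d['frame'],cv2.COLOR_BGR2GRAY); S=G[y0-45:y1+5,x0-8:x1+8]
    r=cv2.matchTemplate(S.astype(np.float32),T.astype(np.float32),cv2.TM_SQDIFF,mask=m.astype(np.float32))
    _,_,(bx,by),_=cv2.minMaxLoc(r); a=r[by-1:by+2,bx] if 0<by<r.shape[0]-1 else None
    sub=0 if a is None else float((a[0]-a[2])/(2*(a[0]-2*a[1]+a[2])))
    dv=by+sub-45; ts=np.linspace(-.02,.32,200); vs=[padp(D0,t)[1]-padp(D0,0)[1] for t in ts]
    return round(float(np.interp(-dv,-np.array(vs),ts)),4),round(dv,2),int(bx-8),int(m.sum()),round(float((r.min()/m.sum())**.5),1)
def report():
    st=manip.get_state(); b=get_image('scene'); a=get_image('top'); t=tilt(b); print('t',st['clock'],'tilt',t,'tcp',st['position'].round(4),'F',st['contact_force'].round(1)); print('egg',egg(a,t[0])); return a,b
E
python3 - <<'E'
from look import *
a,b=pickle.load(open('l1.pkl','rb'))
print(tilt(D0),tilt(b), 'window r',-(np.array([.5384,.0577])-H)@Y, (np.array([.5384,.0577])-H)@X)
g=cv2.cvtColor(D0['frame'],cv2.COLOR_BGR2GRAY);p=padp(D0,0).astype(int);print(p)
report()
E
```

```text
(0.0002, -0.02, 0, 314, 0.0) (0.1247, -13.25, -2, 314, 17.8) window r 0.11301092813828366 0.000616539798952233
[182 260]
t 4.95 tilt (0.1285, -13.68, -3, 314, 17.8) tcp [ 0.4759 -0.2869  0.1665] F [ 3.9  2.6 -4.4]
egg (np.float64(330.8), np.float64(-2.7), 398, [322, 175, 19, 27], 435.0)
```

Run:
```python
from look import *
a,b=pickle.load(open('l1.pkl','rb'))
def ov(d,ts):
    x,y=155,175; im=cv2.resize(d['frame'][y:y+100,x:x+80],None,fx=5,fy=5,interpolation=cv2.INTER_CUBIC)
    for t,col in ts:
        P=[proj(d,W(sx,-r*np.cos(t-.12)+.022*np.sin(t-.12),.12+r*np.sin(t-.12)+.022)) for sx,r in((-.05,.1),(-.05,.36),(.05,.36),(.05,.1))]
        cv2.polylines(im,[((np.array(P)-[x,y]+.5)*5).astype(np.int32)],False,col,1)
    return im
cv2.imwrite('pics/cmp.png',np.hstack([ov(D0,[(0,(0,0,255))]),ov(b,[(.08,(0,0,255)),(.12,(0,255,0))])]))
```

```text
(no output)
```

View pics/cmp.png

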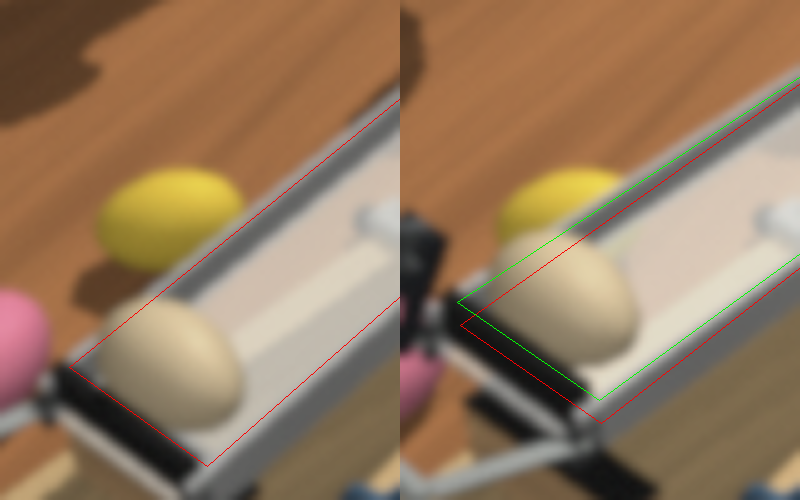

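Overlay against the pictures: the near corner at (590,393) sits on the t≈0.12 outline, so the chute is already about level and the egg is still at rest. I'll give a short test pulse.

Emit:
{"fn": "step_arm", "kwargs": {"moves": [0,0.003,-0.02,0,1,0,0.006,-0.04,0,1,0,0.006,-0.04,0,1,0,0.006,-0.04,0,1,0,0.004,-0.02,0,1]}}

```text
clock: 5.55
position: [0.4762, -0.2852, 0.177]
ee_rot: [0.0, 0.089, 0.996, -0.0]
contact_force: [4.6, 3.2, -5.7]
width: 0.0124
```

Emit:
{"fn": "step_arm", "kwargs": {"moves": [0,-0.002,0.02,0,1]}}

```text
clock: 5.65
position: [0.476, -0.2858, 0.1657]
ee_rot: [0.0, 0.089, 0.996, 0.001]
contact_force: [4.0, 4.5, -4.9]
width: 0.0125
```

```bash
python3 -c "
from look import *
report()"
```

```text
t 5.65 tilt (0.1123, -11.84, -2, 314, 14.3) tcp [ 0.476  -0.2858  0.1657] F [ 4.   4.5 -4.9]
egg (np.float64(303.5), np.float64(-2.9), 404, [313, 174, 19, 27], 435.0)
```

Emit:
{"fn": "step_arm", "kwargs": {"moves": [0,0,0,0,1,0,0,0,0,1,0,0,0,0,1]}}

```text
clock: 6.05
position: [0.476, -0.2856, 0.1653]
ee_rot: [-0.0, 0.089, 0.996, 0.001]
contact_force: [5.3, 3.7, -5.1]
width: 0.0127
```

```bash
python3 -c "
from look import *
report();report();report()"
```

```text
t 6.05 tilt (0.1109, -11.68, -2, 314, 14.8) tcp [ 0.476  -0.2856  0.1653] F [ 5.3  3.7 -5.1]
egg (np.float64(294.9), np.float64(-2.4), 404, [310, 173, 19, 27], 435.0)
t 6.15 tilt (0.1156, -12.21, -3, 314, 15.0) tcp [ 0.476  -0.2856  0.1653] F [ 4.8  3.2 -4.9]
egg (np.float64(294.8), np.float64(-2.8), 405, [310, 173, 19, 27], 435.0)
t 6.25 tilt (0.1109, -11.68, -2, 314, 15.0) tcp [ 0.476  -0.2856  0.1653] F [ 4.9  4.4 -4.9]
egg (np.float64(295.0), np.float64(-2.4), 403, [310, 173, 19, 27], 435.0)
```

Emit:
{"fn": "step_arm", "kwargs": {"moves": [0,0.003,-0.02,0,1,0,0.006,-0.04,0,1,0,0.006,-0.04,0,1,0,0.006,-0.04,0,1,0,0.006,-0.04,0,1]}}

```text
clock: 6.85
position: [0.4765, -0.2835, 0.1863]
ee_rot: [0.0, 0.089, 0.996, -0.0]
contact_force: [4.5, 1.3, -3.9]
width: 0.0129
```

Emit:
{"fn": "step_arm", "kwargs": {"moves": [0,0,0,0,1,0,-0.002,0.02,0,1,0,-0.005,0.042,0,1]}}

```text
clock: 7.15
position: [0.4761, -0.2851, 0.165]
ee_rot: [0.0, 0.089, 0.996, 0.001]
contact_force: [5.7, 3.7, -4.2]
width: 0.0129
```

```bash
python3 -c "
from look import *
report();report();report()"
```

```text
t 7.15 tilt (0.1063, -11.17, -2, 314, 13.3) tcp [ 0.4761 -0.2851  0.165 ] F [ 5.7  3.7 -4.2]
egg (np.float64(250.0), np.float64(-3.0), 398, [295, 171, 20, 27], 435.0)
t 7.25 tilt (0.1018, -10.66, -2, 314, 13.9) tcp [ 0.4762 -0.2848  0.1635] F [ 5.6  3.8 -4.6]
egg (np.float64(244.7), np.float64(-2.8), 398, [294, 170, 19, 28], 435.0)
t 7.35 tilt (0.1036, -10.86, -2, 314, 12.8) tcp [ 0.4762 -0.2849  0.1642] F [ 5.   2.  -4.2]
egg (np.float64(242.0), np.float64(-2.5), 393, [293, 170, 19, 27], 435.0)
```

Emit:
{"fn": "step_arm", "kwargs": {"moves": [0,0.003,-0.025,0,1,0,0.007,-0.05,0,1,0,0.007,-0.05,0,1,0,0.007,-0.05,0,1,0,0.007,-0.05,0,1]}}

```text
clock: 7.95
position: [0.4766, -0.2824, 0.1902]
ee_rot: [0.0, 0.089, 0.996, -0.0]
contact_force: [3.6, 0.8, -4.6]
width: 0.0128
```

Emit:
{"fn": "step_arm", "kwargs": {"moves": [0,0,0,0,1,0,-0.002,0.02,0,1,0,-0.005,0.041,0,1]}}

```text
clock: 8.25
position: [0.4763, -0.2841, 0.1694]
ee_rot: [0.0, 0.089, 0.996, 0.001]
contact_force: [4.6, 3.6, -3.9]
width: 0.0127
```

```bash
python3 -c "
from look import *
report();report();report()"
```

```text
t 8.25 tilt (0.1125, -11.86, -2, 314, 14.0) tcp [ 0.4763 -0.2841  0.1694] F [ 4.6  3.6 -3.9]
egg (np.float64(185.7), np.float64(-2.9), 387, [275, 167, 19, 27], 435.0)
t 8.35 tilt (0.1129, -11.91, -3, 314, 14.2) tcp [ 0.4763 -0.2839  0.168 ] F [ 5.4  2.3 -4.5]
egg (np.float64(177.8), np.float64(-2.5), 403, [272, 166, 20, 28], 435.0)
t 8.45 tilt (0.1147, -12.11, -3, 314, 14.5) tcp [ 0.4764 -0.2839  0.1687] F [ 4.9  2.8 -4.2]
egg (np.float64(171.7), np.float64(-2.7), 399, [271, 166, 18, 27], 435.0)
```

Emit:
{"fn": "step_arm", "kwargs": {"moves": [0,0,0,0,1,0,0,0,0,1,0,0,0,0,1,0,0,0,0,1]}}

```text
clock: 8.95
position: [0.4763, -0.2839, 0.169]
ee_rot: [-0.0, 0.089, 0.996, 0.001]
contact_force: [5.2, 3.4, -3.9]
width: 0.0127
```

```bash
python3 -c "
from look import *
report();report()"
```

```text
t 8.95 tilt (0.1155, -12.2, -3, 314, 14.6) tcp [ 0.4763 -0.2839  0.169 ] F [ 5.2  3.4 -3.9]
egg (np.float64(164.0), np.float64(-2.8), 394, [268, 166, 19, 27], 435.0)
t 9.05 tilt (0.1154, -12.2, -3, 314, 14.6) tcp [ 0.4763 -0.2839  0.1691] F [ 5.5  2.7 -4.5]
egg (np.float64(164.1), np.float64(-3.2), 397, [268, 166, 19, 27], 435.0)
```

Emit:
{"fn": "step_arm", "kwargs": {"moves": [0,0.003,-0.02,0,1,0,0.006,-0.04,0,1,0,0.006,-0.04,0,1,0,0.006,-0.04,0,1,0,0.006,-0.04,0,1]}}

```text
clock: 9.65
position: [0.4767, -0.2822, 0.1898]
ee_rot: [0.0, 0.089, 0.996, -0.0]
contact_force: [4.3, -1.2, -3.8]
width: 0.0127
```

Emit:
{"fn": "step_arm", "kwargs": {"moves": [0,-0.002,0.02,0,1,0,-0.005,0.04,0,1,0,-0.005,0.04,0,1]}}

```text
clock: 9.95
position: [0.4764, -0.2836, 0.168]
ee_rot: [-0.0, 0.089, 0.996, 0.001]
contact_force: [6.1, 0.2, -3.5]
width: 0.013
```

```bash
python3 -c "
from look import *
report();report();report()"
```

```text
t 9.95 tilt (0.1063, -11.16, -2, 314, 13.3) tcp [ 0.4764 -0.2836  0.168 ] F [ 6.1  0.2 -3.5]
egg (np.float64(121.9), np.float64(-2.6), 400, [254, 163, 19, 28], 435.0)
t 10.05 tilt (0.1134, -11.96, -3, 314, 14.1) tcp [ 0.4764 -0.2836  0.1687] F [ 5.1  1.1 -4. ]
egg (np.float64(118.6), np.float64(-2.4), 388, [253, 163, 19, 27], 435.0)
t 10.15 tilt (0.1139, -12.02, -3, 314, 13.9) tcp [ 0.4764 -0.2836  0.1689] F [ 4.8  0.8 -4.6]
egg (np.float64(117.0), np.float64(-2.4), 404, [253, 163, 19, 27], 435.0)
```

Emit:
{"fn": "step_arm", "kwargs": {"moves": [0,0,0,0,1,0,0,0,0,1,0,0,0,0,1]}}

```text
clock: 10.55
position: [0.4764, -0.2836, 0.1691]
ee_rot: [-0.0, 0.089, 0.996, 0.001]
contact_force: [6.4, 1.4, -4.4]
width: 0.013
```

Run:
```python
from look import *
a,b=report()
f=lambda d,p,w,h,k:cv2.resize(d['frame'][p[1]-h//2:p[1]+h//2,p[0]-w//2:p[0]+w//2],None,fx=k,fy=k,interpolation=cv2.INTER_CUBIC)
P=W(-.0028,-.113,.149); 
def mk(d):
    im={**d,'frame':d['frame'].copy()}; p=proj(d,P)
    S=8
    q=p.astype(int); c=f(im,q,50,50,S)
    cen=lambda x:((x-q+25+.5)*S).astype(int)
    # silhouette of 86x58 spheroid at target, and the window centre
    pts=[]
    for th in np.linspace(0,2*np.pi,24,endpoint=False):
        for ph in np.linspace(0,np.pi,12):
            v=np.array([.043*np.cos(ph),.029*np.sin(ph)*np.cos(th),.029*np.sin(ph)*np.sin(th)]); pts.append(proj(d,P+np.array([*(X*v[0]+Y*v[1]),v[2]])))
    hull=cv2.convexHull(np.array([cen(x) for x in pts],np.int32)); cv2.polylines(c,[hull],True,(0,0,255),1)
    return c
cv2.imwrite('pics/e1.png',np.hstack([mk(a),mk(b)]))
```

```text
t 10.55 tilt (0.1142, -12.05, -3, 314, 14.2) tcp [ 0.4764 -0.2836  0.1691] F [ 6.4  1.4 -4.4]
egg (np.float64(116.8), np.float64(-2.2), 392, [253, 163, 19, 27], 435.0)
```

View pics/e1.png

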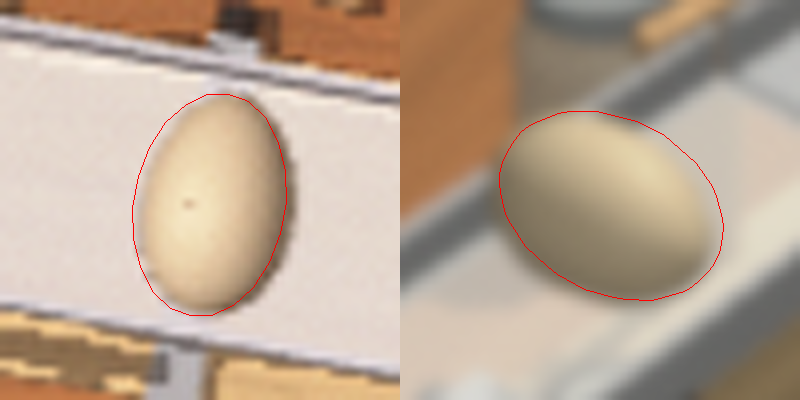

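The egg is at rest about 3.5 mm short of the target outline in both views. I'll nudge it gently.

Emit:
{"fn": "step_arm", "kwargs": {"moves": [0,0.002,-0.02,0,1,0,0.004,-0.036,0,1,0,0.002,-0.02,0,1,0,0,0,0,1,0,0,0,0,1]}}

```text
clock: 11.15
position: [0.4764, -0.2837, 0.1678]
ee_rot: [-0.0, 0.089, 0.996, 0.001]
contact_force: [5.6, 1.5, -4.0]
width: 0.0128
```

```bash
python3 -c "
from look import *
report();report();report()"
```

```text
t 11.15 tilt (0.1061, -11.14, -2, 314, 13.0) tcp [ 0.4764 -0.2837  0.1678] F [ 5.6  1.5 -4. ]
egg (np.float64(107.7), np.float64(-2.4), 389, [250, 163, 19, 26], 435.0)
t 11.25 tilt (0.1128, -11.89, -3, 314, 14.0) tcp [ 0.4764 -0.2837  0.1683] F [ 6.2  0.9 -3.6]
egg (np.float64(107.9), np.float64(-2.6), 386, [250, 163, 19, 26], 435.0)
t 11.35 tilt (0.113, -11.91, -3, 314, 14.2) tcp [ 0.4764 -0.2837  0.1685] F [ 6.2  1.1 -4.3]
egg (np.float64(107.7), np.float64(-2.2), 390, [250, 162, 19, 27], 435.0)
```

Emit:
{"fn": "step_arm", "kwargs": {"moves": [0,0,0.011,0,1,0,-0.002,0.022,0,1,0,0,0.008,0,1,0,0,0,0,1,0,0,0,0,1]}}

```text
clock: 11.95
position: [0.4764, -0.2838, 0.1693]
ee_rot: [0.0, 0.089, 0.996, 0.001]
contact_force: [5.7, 0.0, -4.3]
width: 0.0127
```

```bash
python3 -c "
from look import *
report();report();report()"
```

```text
t 11.95 tilt (0.111, -11.7, -2, 314, 14.7) tcp [ 0.4764 -0.2838  0.1693] F [ 5.7  0.  -4.3]
egg (np.float64(115.3), np.float64(-2.4), 392, [252, 163, 19, 27], 435.0)
t 12.05 tilt (0.1155, -12.2, -3, 314, 14.6) tcp [ 0.4764 -0.2838  0.1691] F [ 4.8  1.2 -3.4]
egg (np.float64(116.4), np.float64(-2.4), 390, [253, 163, 19, 27], 435.0)
t 12.15 tilt (0.1153, -12.18, -3, 314, 14.3) tcp [ 0.4764 -0.2838  0.1691] F [ 5.   1.  -3.8]
egg (np.float64(116.9), np.float64(-2.4), 395, [253, 163, 19, 27], 435.0)
```

Emit:
{"fn": "step_arm", "kwargs": {"moves": [0,0.002,-0.018,0,1,0,0.003,-0.032,0,1,0,0.002,-0.016,0,1,0,0,0,0,1,0,0,0,0,1]}}

```text
clock: 12.75
position: [0.4763, -0.2838, 0.1678]
ee_rot: [-0.0, 0.089, 0.996, 0.001]
contact_force: [6.6, 1.3, -4.6]
width: 0.0127
```

```bash
python3 -c "
from look import *
report();report();report()"
```

```text
t 12.75 tilt (0.1064, -11.18, -2, 314, 13.4) tcp [ 0.4763 -0.2838  0.1678] F [ 6.6  1.3 -4.6]
egg (np.float64(110.2), np.float64(-2.6), 387, [251, 163, 19, 27], 435.0)
t 12.85 tilt (0.1129, -11.91, -3, 314, 14.2) tcp [ 0.4764 -0.2838  0.1683] F [ 5.   1.3 -3.7]
egg (np.float64(110.4), np.float64(-2.7), 387, [251, 163, 19, 27], 435.0)
t 12.95 tilt (0.1132, -11.94, -3, 314, 14.1) tcp [ 0.4764 -0.2838  0.1684] F [ 4.7  0.7 -4.2]
egg (np.float64(110.2), np.float64(-2.7), 382, [251, 163, 18, 27], 435.0)
```

At 110.3 mm against 113 mm for the window, the egg is within about 3 mm of centre and at rest. Holding for over five seconds.

Emit:
{"fn": "step_arm", "kwargs": {"moves": [0,0,0,0,1,0,0,0,0,1,0,0,0,0,1,0,0,0,0,1,0,0,0,0,1]}}

```text
clock: 13.55
position: [0.4764, -0.2838, 0.1685]
ee_rot: [-0.0, 0.089, 0.996, 0.001]
contact_force: [4.6, 2.0, -4.4]
width: 0.0127
```

Emit:
{"fn": "step_arm", "kwargs": {"moves": [0,0,0,0,1,0,0,0,0,1,0,0,0,0,1,0,0,0,0,1,0,0,0,0,1]}}

```text
clock: 14.05
position: [0.4764, -0.2838, 0.1685]
ee_rot: [-0.0, 0.089, 0.996, 0.001]
contact_force: [5.9, 2.0, -4.6]
width: 0.0128
```

Emit:
{"fn": "step_arm", "kwargs": {"moves": [0,0,0,0,1,0,0,0,0,1,0,0,0,0,1,0,0,0,0,1,0,0,0,0,1]}}

```text
clock: 14.55
position: [0.4763, -0.2838, 0.1685]
ee_rot: [-0.0, 0.089, 0.996, 0.001]
contact_force: [4.8, 1.2, -4.6]
width: 0.0127
```

Emit:
{"fn": "step_arm", "kwargs": {"moves": [0,0,0,0,1,0,0,0,0,1,0,0,0,0,1,0,0,0,0,1,0,0,0,0,1]}}

```text
clock: 15.05
position: [0.4764, -0.2838, 0.1685]
ee_rot: [-0.0, 0.089, 0.996, 0.001]
contact_force: [5.3, 1.1, -3.7]
width: 0.0125
```

Emit:
{"fn": "step_arm", "kwargs": {"moves": [0,0,0,0,1,0,0,0,0,1,0,0,0,0,1,0,0,0,0,1,0,0,0,0,1]}}

```text
clock: 15.55
position: [0.4764, -0.2838, 0.1685]
ee_rot: [-0.0, 0.089, 0.996, 0.001]
contact_force: [4.7, 1.7, -3.3]
width: 0.0126
```

Emit:
{"fn": "step_arm", "kwargs": {"moves": [0,0,0,0,1,0,0,0,0,1,0,0,0,0,1,0,0,0,0,1,0,0,0,0,1]}}

```text
clock: 16.05
position: [0.4764, -0.2838, 0.1685]
ee_rot: [-0.0, 0.089, 0.996, 0.001]
contact_force: [6.3, 0.5, -3.4]
width: 0.0124
```

```bash
python3 -c "
from look import *
report();report()"
```

```text
t 16.05 tilt (0.1134, -11.97, -3, 314, 14.1) tcp [ 0.4764 -0.2838  0.1685] F [ 6.3  0.5 -3.4]
egg (np.float64(110.1), np.float64(-2.7), 379, [251, 163, 18, 27], 435.0)
t 16.15 tilt (0.1134, -11.97, -3, 314, 14.1) tcp [ 0.4764 -0.2838  0.1685] F [ 6.3  1.5 -4.3]
egg (np.float64(110.5), np.float64(-2.7), 392, [251, 163, 19, 27], 435.0)
```

Emit:
{"fn": "step_arm", "kwargs": {"moves": [0,0,0,0,1,0,0,0,0,1,0,0,0,0,1,0,0,0,0,1,0,0,0,0,1]}}

```text
clock: 16.75
position: [0.4764, -0.2838, 0.1685]
ee_rot: [-0.0, 0.089, 0.996, 0.001]
contact_force: [5.5, 1.9, -4.3]
width: 0.0123
```

Emit:
{"fn": "step_arm", "kwargs": {"moves": [0,0,0,0,1,0,0,0,0,1,0,0,0,0,1,0,0,0,0,1,0,0,0,0,1]}}

```text
clock: 17.25
position: [0.4764, -0.2838, 0.1685]
ee_rot: [-0.0, 0.089, 0.996, 0.001]
contact_force: [5.6, 0.8, -3.6]
width: 0.0124
```

Emit:
{"fn": "step_arm", "kwargs": {"moves": [0,0,0,0,1,0,0,0,0,1,0,0,0,0,1,0,0,0,0,1,0,0,0,0,1]}}

```text
clock: 17.75
position: [0.4764, -0.2838, 0.1685]
ee_rot: [-0.0, 0.089, 0.996, 0.001]
contact_force: [5.7, 1.1, -3.0]
width: 0.0126
```

Emit:
{"fn": "step_arm", "kwargs": {"moves": [0,0,0,0,1,0,0,0,0,1,0,0,0,0,1,0,0,0,0,1,0,0,0,0,1]}}

```text
clock: 18.25
position: [0.4764, -0.2838, 0.1685]
ee_rot: [-0.0, 0.089, 0.996, 0.001]
contact_force: [6.1, 1.4, -3.6]
width: 0.0125
```

Emit:
{"fn": "step_arm", "kwargs": {"moves": [0,0,0,0,1,0,0,0,0,1,0,0,0,0,1,0,0,0,0,1,0,0,0,0,1]}}

```text
clock: 18.75
position: [0.4763, -0.2838, 0.1685]
ee_rot: [-0.0, 0.089, 0.996, 0.001]
contact_force: [5.5, 1.4, -4.3]
width: 0.0127
```

```bash
python3 -c "
from look import *
report()"
```

```text
t 18.75 tilt (0.1135, -11.97, -3, 314, 14.2) tcp [ 0.4763 -0.2838  0.1685] F [ 5.5  1.4 -4.3]
egg (np.float64(110.4), np.float64(-2.7), 387, [251, 163, 19, 27], 435.0)
```

At rest from 12.85 to 18.8 s. Now rolling it on into the nest.

Emit:
{"fn": "step_arm", "kwargs": {"moves": [0,0.002,-0.015,0,1,0,0.004,-0.03,0,1,0,0.006,-0.042,0,1,0,0.006,-0.042,0,1,0,0.006,-0.042,0,1]}}

```text
clock: 19.35
position: [0.4767, -0.282, 0.1907]
ee_rot: [0.0, 0.089, 0.996, -0.001]
contact_force: [4.6, -1.7, -3.8]
width: 0.0126
```

Emit:
{"fn": "step_arm", "kwargs": {"moves": [0,0,0,0,1,0,0,0,0,1,0,0,0,0,1]}}

```text
clock: 19.65
position: [0.4767, -0.2819, 0.1908]
ee_rot: [0.0, 0.089, 0.996, -0.0]
contact_force: [4.5, -2.2, -3.4]
width: 0.0128
```

```bash
python3 -c "
from look import *
report();report()"
```

```text
t 19.65 tilt (0.1658, -18.06, -3, 314, 16.8) tcp [ 0.4767 -0.2819  0.1908] F [ 4.5 -2.2 -3.4]
egg (np.float64(64.7), np.float64(-2.8), 394, [236, 160, 19, 27], 435.0)
t 19.75 tilt (0.1659, -18.06, -3, 314, 16.7) tcp [ 0.4767 -0.2819  0.1908] F [ 4.4 -3.2 -3.7]
egg (np.float64(52.2), np.float64(-2.2), 387, [232, 159, 19, 27], 435.0)
```

Emit:
{"fn": "step_arm", "kwargs": {"moves": [0,0,0,0,1,0,0,0,0,1,0,0,0,0,1,0,0,0,0,1,0,0,0,0,1]}}

```text
clock: 20.35
position: [0.4767, -0.2819, 0.1909]
ee_rot: [0.0, 0.089, 0.996, -0.0]
contact_force: [4.3, -2.3, -2.8]
width: 0.013
```

Emit:
{"fn": "step_arm", "kwargs": {"moves": [0,0,0,0,1,0,0,0,0,1,0,0,0,0,1,0,0,0,0,1,0,0,0,0,1]}}

```text
clock: 20.85
position: [0.4767, -0.2819, 0.1909]
ee_rot: [0.0, 0.089, 0.996, -0.0]
contact_force: [4.2, -2.9, -4.2]
width: 0.0129
```

Emit:
{"fn": "step_arm", "kwargs": {"moves": [0,0,0,0,1,0,0,0,0,1,0,0,0,0,1,0,0,0,0,1,0,0,0,0,1]}}

```text
clock: 21.35
position: [0.4767, -0.2819, 0.1909]
ee_rot: [0.0, 0.089, 0.996, -0.0]
contact_force: [5.0, -2.5, -4.7]
width: 0.013
```

```bash
python3 -c "
from look import *
report();report()"
```

```text
t 21.35 tilt (0.1663, -18.11, -3, 314, 16.9) tcp [ 0.4767 -0.2819  0.1909] F [ 5.  -2.5 -4.7]
egg (np.float64(-62.1), np.float64(-1.9), 380, [196, 153, 18, 27], 435.0)
t 21.45 tilt (0.1663, -18.11, -3, 314, 16.9) tcp [ 0.4767 -0.2819  0.1909] F [ 3.7 -2.6 -3.7]
egg (np.float64(-62.1), np.float64(-2.0), 381, [196, 153, 18, 27], 435.0)
```

The egg lies at 62 mm past the hinge, against the pad. Lowering the chute slowly.

Emit:
{"fn": "step_arm", "kwargs": {"moves": [0,0,0.006,0,1,0,-0.002,0.016,0,1,0,-0.003,0.026,0,1,0,-0.005,0.036,0,1,0,-0.006,0.046,0,1]}}

```text
clock: 22.05
position: [0.4764, -0.2836, 0.1675]
ee_rot: [0.0, 0.089, 0.996, 0.001]
contact_force: [5.3, -0.6, -3.4]
width: 0.0129
```

Emit:
{"fn": "step_arm", "kwargs": {"moves": [0,0,0.01,0,1,0,-0.001,0.02,0,1,0,-0.002,0.03,0,1,0,-0.002,0.04,0,1,0,-0.003,0.05,0,1]}}

```text
clock: 22.55
position: [0.4763, -0.284, 0.1425]
ee_rot: [0.0, 0.09, 0.996, 0.002]
contact_force: [6.0, 1.5, -3.1]
width: 0.0127
```

Emit:
{"fn": "step_arm", "kwargs": {"moves": [0,0,0.008,0,1,0,-0.001,0.016,0,1,0,-0.001,0.023,0,1,0,-0.001,0.029,0,1,0,-0.001,0.034,0,1]}}

```text
clock: 23.05
position: [0.4764, -0.2836, 0.1254]
ee_rot: [0.0, 0.09, 0.996, 0.003]
contact_force: [6.1, 3.2, -2.3]
width: 0.0128
```

```bash
python3 -c "
from look import *
report()"
```

```text
t 23.05 tilt (0.0018, -0.18, 0, 314, 12.5) tcp [ 0.4764 -0.2836  0.1254] F [ 6.1  3.2 -2.3]
egg (np.float64(-62.1), np.float64(-1.8), 377, [196, 153, 18, 27], 435.0)
```

Emit:
{"fn": "step_arm", "kwargs": {"moves": [0,-0.001,0.005,0,1,0,-0.001,0.01,0,1,0,-0.002,0.015,0,1,0,-0.003,0.02,0,1,0,-0.004,0.025,0,1]}}

```text
clock: 23.65
position: [0.4757, -0.2873, 0.1137]
ee_rot: [0.0, 0.089, 0.996, 0.001]
contact_force: [3.9, 1.2, 1.6]
width: 0.0125
```

Emit:
{"fn": "step_arm", "kwargs": {"moves": [0,0,0,0,1,0,0,0,0,1,0,0,0,0,1]}}

```text
clock: 23.95
position: [0.4757, -0.2874, 0.1137]
ee_rot: [0.0, 0.089, 0.996, 0.001]
contact_force: [5.1, 1.8, -0.0]
width: 0.0129
```

```bash
python3 -c "
from look import *
report()"
```

```text
t 23.95 tilt (-0.0028, 0.27, 0, 314, 13.7) tcp [ 0.4757 -0.2874  0.1137] F [ 5.1  1.8 -0. ]
egg (np.float64(-61.9), np.float64(-1.9), 380, [196, 153, 18, 27], 435.0)
```

Emit:
{"fn": "step_arm", "kwargs": {"moves": [0,0,0,0,-1,0,0,0,0,-1,0,0,0,0,-1,0,0,0,0,-1,0,0,0,0,-1]}}

```text
clock: 24.55
position: [0.4751, -0.2882, 0.1137]
ee_rot: [-0.0, 0.089, 0.996, 0.0]
contact_force: [1.0, -1.2, -0.4]
width: 0.0835
```

Emit:
{"fn": "step_arm", "kwargs": {"moves": [0,0,-0.04,0,-1,0,0,-0.1,0,-1,0,0,-0.18,0,-1,0,0,-0.26,0,-1,0,0,-0.26,0,-1]}}

```text
clock: 25.05
position: [0.478, -0.2902, 0.2499]
ee_rot: [0.005, 0.089, 0.996, -0.003]
contact_force: [0.9, -1.6, -0.1]
width: 0.0851
```

Run:
```python
from look import *
a,b=report(); print(manip.get_state()['qd'].round(3))
cv2.imwrite('pics/end.png',np.hstack([x['frame'] for x in(a,b)])[::1,:][:, :] if 0 else cv2.resize(np.vstack([a['frame'][120:240,170:400],b['frame'][140:320,110:340]]),None,fx=2,fy=2,interpolation=cv2.INTER_CUBIC))
```

```text
t 25.05 tilt (-0.0027, 0.27, 0, 314, 13.3) tcp [ 0.478  -0.2902  0.2499] F [ 0.9 -1.6 -0.1]
egg (np.float64(-61.9), np.float64(-1.8), 380, [196, 153, 18, 27], 435.0)
[-0.     0.026  0.054  0.001 -0.002  0.   ]
```

View pics/end.png

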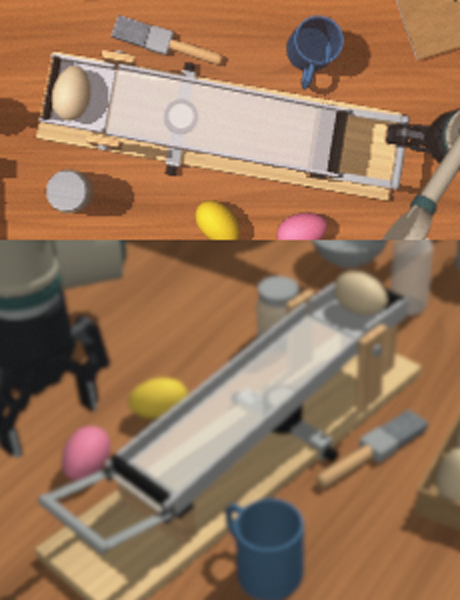

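The egg is in the nest against the pad at (70,92) in the top panel. The chute is down on its block, the bar is free, and the other things are where they were.

```bash
python3 -c "
from look import *
job.sign_off()"
```

```text
the job is handed in; nothing more can be done
```

I candled the egg, rolled it into the nest, lowered the chute onto its rest block and let go of the bar. I handed the job in at about 25 s of the 67 s allowed; sign-off gives no verdict.

- **Candling:** the egg lay still over the lamp from 12.85 to 18.8 s, read each time at 110–110.5 mm from the hinge. The window measured 113 mm, so it was about 3 mm past centre, roughly my measuring error. Getting there took three small corrections: I overshot to 108, rolled back to 117, then came forward to 110.
- **Speed:** the highest speed I measured was about 0.13 m/s. I estimate about 0.25 m/s on entering the nest, but did not measure it there.
- **Nest:** it stopped at 62 mm past the hinge against a nominal 60 mm, and had not moved in any later picture.
- **Chute and bar:** tilt reads −0.003 rad, which is zero within error. The bar carried no load when I opened the gripper, and the gripper is well clear above it.
- **Other things:** those in the last picture look untouched. The bowl, soap and egg box were only partly in view.
- **What disagreed:** lift height, wrist force and camera tilt did not fit the stated bar spring. The bar probably slid or turned a little in the pads. I went by the camera tilt and by how the egg rolled.

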